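Snap the eye-shield sleeve onto the microscope's inclined viewing tube

TASK

Take the steel eye-shield sleeve from the bench and slide it, bare metal end first, onto the leaning viewing tube of the microscope head. Push it gently past the sprung balls until it clicks fully home against the black shoulder, then let go and leave it there; leave the other things on the bench where they stand.

Things in the scene. Friction and masses are not known exactly. Their poses are not given: they have to be found in the camera images.
- tube: Viewing tube of the fixed white microscope head: bright steel rod, 24 mm across, leaning 35 degrees from vertical out of the head's front, roughly towards the robot. Origin on its axis at the black shoulder (40 mm wide step) where the sleeve must end, about 138 mm above the bench; z along the rod, outwards; x on its upper side, where the upper ball sits; y level. Tube below the shoulder: 40 mm wide.
- tube_tip (a point): Centre of the rod's free end, 48 mm along the rod from the shoulder. The last 5 mm of the rod taper from 24 to 19 mm. Same axes as the tube.
- ball_upper (a joint): Sprung brass ball on the rod's upper (+x) side, centre 23 mm above the shoulder. Value in m: 0 = out (4.2 mm proud), 0.005 = right in. The sleeve meets both balls with its lower end about 28 mm above the shoulder; passing needs roughly 6 to 14 N along the rod, then little force; over the last 8 mm they spring out inside it and snatch it on by up to 12 N: the click.
- ball_lower (a joint): The twin of the upper ball, on the rod's lower (-x) side, at the same height; value in m, 0 = out, 0.005 = pressed right in.
- sleeve_mid (a point): Middle (half-way up) of the eye-shield sleeve: a straight open tube, 41 mm across, 52 mm long, about 180 g, standing upright: bare metal end with blue line down, black rubber band (top 14 mm) up. z: its axis, to the rubber end. Lowest 16 mm: 26 mm bore (1 mm play all round on the rod); above it 36 mm bore. Fully home it is 26 mm above the shoulder, with 1 to 2 mm end play.
- sleeve_mouth (a point): Centre of the sleeve's lower (steel) end face, 26 mm below its middle; it comes to lie on the shoulder.
- head: White microscope head in its steel cradle, fixed to the bench: base plate 170 x 130 mm, housing up to 125 mm high. Origin at the centre of the underside; its -x side carries the viewing tube.
- objective: Bystander: steel objective lens with a yellow ring, 32 mm wide, 50 mm high, standing. Origin at the centre of its underside.
- oil_bottle: Bystander: small amber bottle with a black cap, 34 mm wide, 70 mm high. Origin under its centre.
- sample_cup: Bystander: yellow plastic cup, 64 mm wide, 75 mm high. Origin under its centre.
- petri_dish: Bystander: clear round dish, 72 mm wide, 14 mm high (17 mm to the red film on top). Origin under its centre.
- lens_cap: Bystander: black lens cap, 42 mm wide, 12 mm high. Origin under its centre.

How it is judged:
On the way, in this order (a step that is already met when the one before it is completed fails the run):
1. the sleeve is threaded onto the rod, steel end first, above the balls, which are still out (x of sleeve_mouth in the frame of tube between -0.005 and 0.005 m and y of sleeve_mouth in the frame of tube between -0.005 and 0.005 m and angle between the z axis of sleeve_mid and the z axis of tube, either way round below 0.2 rad and z of sleeve_mouth in the frame of tube between 0.02 and 0.042 m and z of sleeve_mid in the frame of tube above 0.044 m and value of joint each of ball_upper, ball_lower below 0.001 m), for 0.02 s.
2. the sleeve slides down over the balls and presses them in (x of sleeve_mouth in the frame of tube between -0.005 and 0.005 m and y of sleeve_mouth in the frame of tube between -0.005 and 0.005 m and angle between the z axis of sleeve_mid and the z axis of tube, either way round below 0.2 rad and z of sleeve_mouth in the frame of tube between 0.002 and 0.022 m and value of joint each of ball_upper, ball_lower above 0.001 m), for 0.02 s.
At the end, for the whole second after the job is handed in: The sleeve sits on the viewing tube, steel end within 3 mm of the shoulder, within 0.1 rad of the rod's axis and 3.5 mm of its centre line, at rest, with both balls sprung out again (less than 1 mm pressed) (x of sleeve_mouth in the frame of tube between -0.0035 and 0.0035 m and y of sleeve_mouth in the frame of tube between -0.0035 and 0.0035 m and angle between the z axis of sleeve_mid and the z axis of tube, either way round below 0.1 rad and z of sleeve_mouth in the frame of tube between -0.002 and 0.003 m and z of sleeve_mid in the frame of tube above 0.022 m and value of joint each of ball_upper, ball_lower below 0.001 m and linear speed of sleeve below 0.02 m/s); the robot touches nothing.
It fails at once if the sleeve is forced against the tube or balls with more than 60 N (contact force between sleeve and head above 60 N).
It fails at once if the robot knocks the microscope head with more than 40 N (contact force between any of the fingers, the arm and head above 40 N).
It fails at once if another thing on the bench is moved by more than 30 mm (distance of any of objective, oil_bottle, sample_cup, petri_dish, lens_cap from where it was at the start of the episode above 0.03 m).
It also fails if it takes over 54 s, if anything falls off the work surface, if the arm or the gripper's body presses on something with over 40 N, if the wrist force passes 120 N, or if a joint passes its speed limit or range.

ROBOT

A 6-joint arm with a two-finger parallel gripper is mounted at the origin on the work surface. World frame = base frame: x ahead of the robot, y to its left, z up, the work surface at z = 0. Lengths are in m, angles in rad, forces in N, time in s.
With the tool pointing down it reaches from about 0.35 to 0.85 m from the base axis. Payload 8.1 kg.
Tool frame: the origin (TCP) lies at the very end of the fingers, on their centre line; the grasp point (between the pads) lies 19 mm behind it; x points along the fingers, y is the direction in which the jaws open and shut, and the axes are right-handed (so a half turn about x gives the same grasp; the last joint's range is limited). The gripper opens to 85 mm and grips with 20 to 120 N. Pads are 22 mm wide; open, the fingers measure 114 mm over their backs; the gripper's body (76 mm by 85 mm) begins 54 mm behind the grasp point. The pads swing forward as they close: fully open they stand 13 mm farther back than shut.
Start: joints at [1.246, 0.13, 1.488, -0, 1.523, -0.085], TCP at [0.142, 0.583, 0.231] pointing down, gripper open.
Joint ranges: [-2.96, 2.96], [-0.89, 2.26], [0.02, 2.5], [-1.34, 4.48], [0, 2.73], [-2.66, 2.66]. Speed limits (rad/s): [2.39, 2.39, 2.79, 3.14, 3.14, 3.14].

INTERFACE

Orientations are given as a unit quaternion [w, x, y, z].
In Python, from station import arm gives the robot as it stands. The module is installed in compiled form; this text tells all that it offers.
- The arm moves only by the tool drive_tool, never from a script. Its argument "commands" is text: rows parted by semicolons, each of 6 numbers parted by spaces: the shift along the tool's x, y, z scaled (see below), then the turn, a rotation vector about the tool's x, y, z scaled (see below). In form: tx ty tz ax ay az; .... A call has 1 to 20 rows; each row is the pose to reach, as a shift and turn from the pose commanded when the call began, along the tool's axes at that moment; what a row does not reach only later rows make up. The controller multiplies each number of a shift by 0.15 m and each number of a turn by pi/2 rad. A row lasts 1/10 s, in which the tool goes at most 50 mm and 8.59 degrees, less where a joint would pass 70% of its speed; a pose out of reach is approached as far as the arm can. A call with a number of a shift or a turn outside -1 to 1 is refused whole. A call with a gripper value outside its range is refused whole. "fingers" is the finger opening in mm, from 0 to 85.4, set as the call begins (left out, the last holds). The fingers move at their own pace and stop on an object; "grip_force" is the grip in N (left out, the last holds). Time passes only in rows, so rows that repeat a pose let the fingers close. It gives the time, the measured TCP pose, the force and the opening at its end, in the units of the state.
- arm.sense(): the state, without advancing time (a new reading comes with each control period).
- arm.read_camera(name): name is "side" or "top" or "wrist"; returns a dict with "img" (480x640x3 uint8, red, green, blue), "depth" (480x640 float32, m along the optical axis (not along the pixel's ray), 0 where there is no reading), "fx", "fy", "cx", "cy" (pixels), "R" (3x3) and "t" (3): a world point X has camera coordinates R X + t. Camera axes: x right, y down, z forward; pixel columns grow to the right and rows downward; lengths in m; the calibration is good to about 2 mm. A picture is of the moment at which its call begins.
- arm.close_job(): hands the job in, once; it reports no verdict.
The state is a dict: "time": time; "joint_pos": joint angles; "dq": joint speeds; "effort": joint torques, N m; "tool_pos": TCP position; "tcp_rot": TCP orientation; "force": force on the tool from outside, world axes, zero at the start; "ft_torque": the same for the moment, N m; "finger_gap": finger opening in m.
Only numpy, scipy, OpenCV 4.12 (cv2) and the standard library are available. Lean on these libraries where they do the work, as an engineer would, in place of code of your own. Each camera call takes 0.05 s, during which the arm holds its last target.

## Working session

There is one attempt and no reset: what is moved stays moved. The work goes in short steps, Python scripts to look and compute and a tool call to move; the robot and the scene stay as the last step left them, time stands still between calls to the robot, and variables do not carry over. Pictures are saved under pics/ and viewed, and the job is handed in when it is done.

Besides the shell and the picture viewer there is one more tool, called after "Emit:" by a JSON object that holds its "api" and its "payload", one argument or row to a line. drive_tool: Moves the arm, as the interface text tells. Its arguments: {"type":"object","properties":{"commands":{"type":"string"},"fingers":{"type":"number"},"grip_force":{"type":"number"}},"required":["commands"]}

```bash
mkdir -p pics; ls; cat > h.py <<'E'
import numpy as np, cv2, pickle
from scipy.spatial.transform import Rotation as Rn
from station import arm
def snap(n,f):
    c=arm.read_camera(n); cv2.imwrite(f'pics/{f}.png',c['img'][:,:,::-1]); pickle.dump(c,open(f'pics/{f}.pkl','wb')); return c
def load(f): return pickle.load(open(f'pics/{f}.pkl','rb'))
def world(c,u,v,z=None):
    z=c['depth'][int(v),int(u)] if z is None else z
    p=np.array([(u-c['cx'])/c['fx']*z,(v-c['cy'])/c['fy']*z,z]); return c['R'].T@(p-c['t'])
def proj(c,X):
    p=c['R']@np.asarray(X)+c['t']; return [c['fx']*p[0]/p[2]+c['cx'],c['fy']*p[1]/p[2]+c['cy']]
def cloud(c):
    v,u=np.mgrid[:480,:640]; z=c['depth']
    p=np.stack([(u-c['cx'])/c['fx']*z,(v-c['cy'])/c['fy']*z,z],-1); return (p-c['t'])@c['R']
E
python3 - <<'E'
from h import *
for n in ['side','top','wrist']:
    c=snap(n,n+'0'); print(n,c['fx'],c['cx'],c['cy'],'pos',(-c['R'].T@c['t']).round(3),c['R'][2].round(3))
s=arm.sense();print({k:np.round(v,3) for k,v in s.items()})
E
```

```text
pics
side 615.8127726089075 324.5227218741108 239.23962097596672 pos [ 0.382 -0.964  0.674] [ 0.146  0.858 -0.492]
top 448.7163463463405 322.37221126954535 236.66630647456478 pos [ 0.45  -0.002  0.875] [ 0.122  0.022 -0.992]
wrist 376.6673792520603 322.3201669026499 234.37130306808422 pos [0.068 0.6   0.373] [ 0.294 -0.074 -0.953]
{'time': np.float64(0.15), 'joint_pos': array([ 1.246,  0.131,  1.489, -0.   ,  1.523, -0.085]), 'dq': array([-0.001, -0.005, -0.003,  0.001,  0.   , -0.001]), 'effort': array([ 1.0000e-03, -5.7006e+01, -5.0116e+01, -0.0000e+00,  1.0000e-02,
       -0.0000e+00]), 'tool_pos': array([0.142, 0.582, 0.23 ]), 'tcp_rot': array([ 0.702,  0.084,  0.702, -0.085]), 'force': array([ 0.097, -0.458, -0.208]), 'ft_torque': array([-0.   , -0.003, -0.002]), 'finger_gap': np.float64(0.085)}
```

View pics/side0.png

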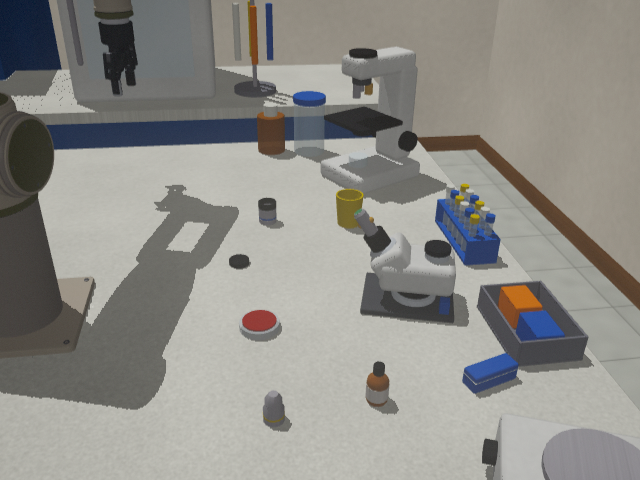

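View pics/top0.png

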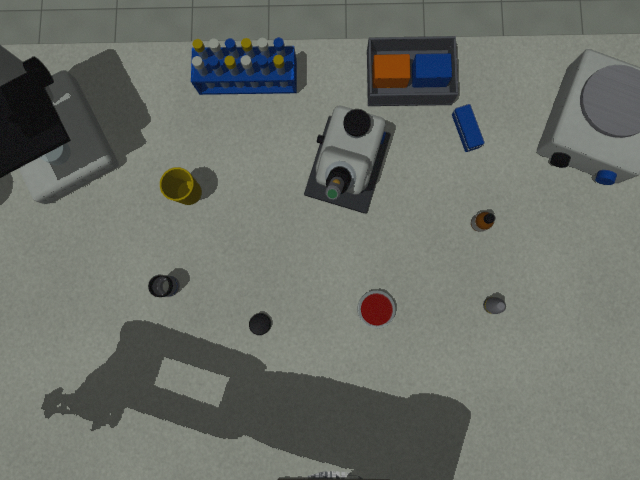

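View pics/wrist0.png

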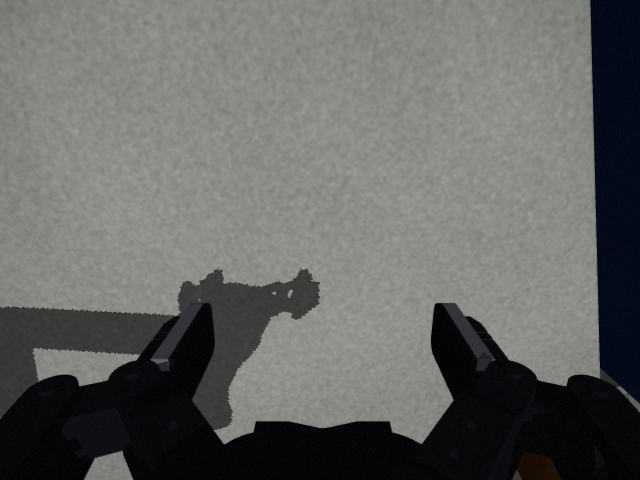

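The top view shows the sleeve at (161,286) and the tube tip at about (333,193). In the side view the sleeve is at (267,210) and the rod at about (363,217). Next I'll measure both.

```bash
python3 - <<'E'
from h import *
t=load('top0'); s=load('side0')
a=t['img'][150:220,290:400,::-1]; b=s['img'][190:270,340:450,::-1]; d=t['img'][265:310,135:205,::-1]; e=s['img'][185:235,240:300,::-1]
def R(i,w,h): return cv2.resize(np.ascontiguousarray(i),(w,h),interpolation=cv2.INTER_CUBIC)
cv2.imwrite('pics/crops0.png',np.vstack([np.hstack([R(a,400,300),R(b,400,300)]),np.hstack([R(d,400,300),R(e,400,300)])]))
C=cloud(t)
# sleeve
P=C[265:310,135:205].reshape(-1,3); P=P[P[:,2]>0.046]; print('sleeve top pts',len(P),P[:,2].max(),np.median(P[:,2]))
(cx,cy),r=cv2.minEnclosingCircle(P[:,:2].astype(np.float32)); print(cx,cy,r)
C=cloud(s); P=C[185:235,240:300].reshape(-1,3)
Q=P[(P[:,2]>0.02)&(P[:,2]<0.06)]; print('side',Q.min(0),Q.max(0))
from scipy.optimize import least_squares
Q=P[(P[:,2]>0.01)&(P[:,2]<0.035)]
f=least_squares(lambda p:np.hypot(Q[:,0]-p[0],Q[:,1]-p[1])-.0205,[cx,cy]);print('side fit',f.x,np.std(f.fun))
for uv in [(333,193),(335,190),(340,183)]: print(uv,world(t,*uv))
E
```

```text
sleeve top pts 167 0.8751245828476543 0.0513932684523127
0.4572640061378479 0.16826443374156952 0.170249804854393
side [0.442413   0.29056855 0.02004521] [0.48208602 0.34115415 0.05418744]
side fit [0.46075786 0.28304112] 0.007969148318712831
(333, 193) [ 0.6055774  -0.0037602   0.17789447]
(335, 190) [ 0.60934075 -0.00693511  0.18247482]
(340, 183) [ 0.62593549 -0.01533618  0.16051417]
```

View pics/crops0.png

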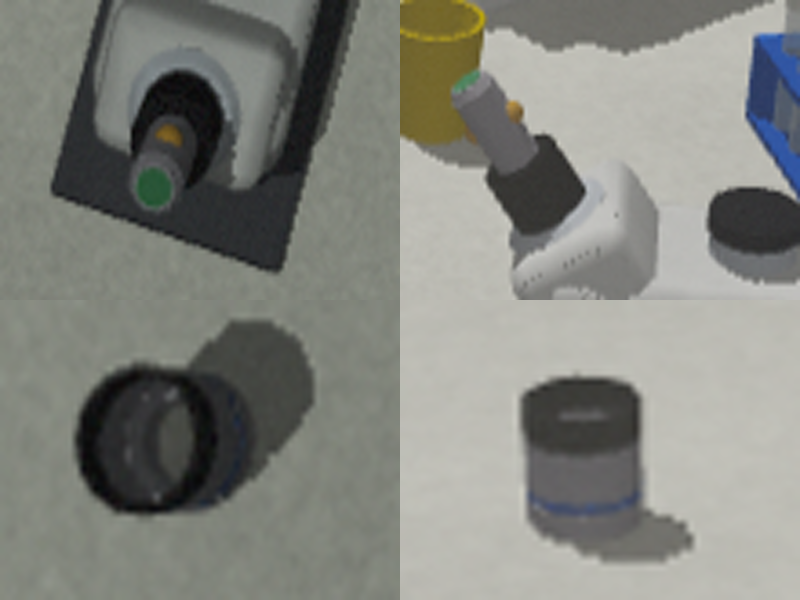

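```bash
python3 - <<'E'
from h import *
from scipy.optimize import least_squares
t=load('top0'); s=load('side0')
def ray(c,u,v,h):
    o=-c['R'].T@c['t']; d=world(c,u,v,1.)-o; return o+d*(h-o[2])/d[2]
C=cloud(t)
P=C[265:310,135:205].reshape(-1,3); P=P[(P[:,2]>0.046)&(P[:,2]<.06)]
(cx,cy),r=cv2.minEnclosingCircle(P[:,:2].astype(np.float32)); print('top sleeve',cx,cy,r,len(P))
# rim ellipse outer in crop: x 78..217, y 365..515
u=135+(78+217)/2*70/400; v=265+(367+515)/2*45/300; print(u,v,ray(t,u,v,.052))
C2=cloud(s); P=C2[185:235,255:282].reshape(-1,3)
Q=P[(P[:,2]>0.01)&(P[:,2]<0.045)&(P[:,0]>.43)&(P[:,0]<.5)]
f=least_squares(lambda p:np.hypot(Q[:,0]-p[0],Q[:,1]-p[1])-.0205,[cx,cy],loss='soft_l1',f_scale=.002);print('side fit',f.x,np.std(f.fun),len(Q))
# tip
print('tip top', ray(t,332.3,193.5,.138+.048*np.cos(np.radians(35))))
a,b=ray(t,304.3,194.3,.01),ray(t,367,213,.01);print('plate',a,b,np.linalg.norm(a-b),'dir yaw',np.degrees(np.arctan2(*(b-a)[[0,1]])), )
# rod cloud fit in both
for n,c,(v0,v1,u0,u1) in [('top',t,(160,205,320,350)),('side',s,(203,250,350,392))]:
    X=cloud(c)[v0:v1,u0:u1].reshape(-1,3); X=X[(X[:,2]>.14)&(X[:,2]<.185)&(X[:,0]<.66)&(X[:,0]>.58)]; print(n,len(X),X.min(0),X.max(0),X.mean(0))
E
```

```text
top sleeve 0.46381130814552307 0.31706053018569946 0.021310744807124138 149
160.8125 331.15 [0.38100668 0.31062801 0.052     ]
side fit [0.46297216 0.31642063] 0.0023003618473490615 278
tip top [ 0.6049089  -0.00264591  0.1773193 ]
plate [0.64101738 0.05222832 0.01      ] [ 0.60256129 -0.07024726  0.01      ] 0.12837109621118342 dir yaw -162.56823588772352
top 448 [ 0.59796489 -0.02916173  0.14012912] [0.65317636 0.00743082 0.18406507] [ 0.6247802  -0.00912142  0.16176913]
side 438 [ 0.59734962 -0.03414465  0.14005352] [0.65180537 0.00657558 0.18142317] [ 0.62044716 -0.01608226  0.15867768]
```

```bash
cat >> h.py <<'E'
def cur():
    s=arm.sense(); q=s['tcp_rot']; return np.array(s['tool_pos']),Rn.from_quat([q[1],q[2],q[3],q[0]])
def cmd(p,R,base=None):
    """from current to p,R in scaled units"""
    p0,R0=base or cur(); return (R0.inv().apply(np.asarray(p)-p0)/.15).round(3),((R0.inv()*R).as_rotvec()/(np.pi/2)).round(3)
def frame(x,y):
    x=np.asarray(x,float);x/=np.linalg.norm(x);y=np.asarray(y,float);y-=x*(x@y);y/=np.linalg.norm(y)
    return Rn.from_matrix(np.c_[x,y,np.cross(x,y)])
E
python3 - <<'E'
from h import *
p,R=cur();print(p,R.as_matrix().round(3))
S=np.array([.4634,.3168])
for a in [(.3,.954,0),(-.3,-.954,0)]:
  print((cmd([*S,.12],frame([0,0,-1],a))))
E
```

```text
[0.14235065 0.5824346  0.23047779] [[-0.     0.237  0.971]
 [-0.001  0.971 -0.237]
 [-1.    -0.001 -0.   ]]
(array([ 0.738, -1.211,  2.5  ]), array([ 0.041, -0.   ,  0.001]))
(array([ 0.738, -1.211,  2.5  ]), array([-1.959e+00, -1.000e-03, -0.000e+00]))
```

Emit:
{"api": "drive_tool", "payload": {
  "commands": "0.1 -0.15 0.3 0.01 0 0; 0.2 -0.3 0.6 0.02 0 0; 0.3 -0.5 1 0.04 0 0; 0.3 -0.5 1 0.04 0 0; 0.3 -0.5 1 0.04 0 0"
}}

```text
time: 0.65
tool_pos: [0.2723, 0.4717, 0.1848]
tcp_rot: [0.699, 0.107, 0.699, -0.109]
force: [-0.2, 0.1, 0.2]
finger_gap: 0.0853
```

Emit:
{"api": "drive_tool", "payload": {
  "commands": "0.1 -0.15 0.3 0 0 0; 0.2 -0.3 0.6 0 0 0; 0.2 -0.5 0.9 0 0 0; 0.3 -0.5 1 0 0 0; 0.3 -0.5 1 0 0 0"
}}

```text
time: 1.15
tool_pos: [0.3921, 0.3562, 0.1396]
tcp_rot: [0.698, 0.107, 0.699, -0.108]
force: [-0.8, -0.0, -0.5]
finger_gap: 0.0855
```

```bash
python3 - <<'E'
from h import *
print(cmd([.4634,.3168,.13],frame([0,0,-1],(.3,.954,0))), arm.sense()['time'])
E
```

```text
(array([ 0.064, -0.107,  0.532]), array([-0.001, -0.001,  0.001])) 1.15
```

Emit:
{"api": "drive_tool", "payload": {
  "commands": "0.03 -0.05 0.25 0 0 0; 0.06 -0.1 0.5 0 0 0; 0.06 -0.1 0.53 0 0 0; 0.06 -0.1 0.53 0 0 0; 0.06 -0.1 0.53 0 0 0"
}}

```text
time: 1.65
tool_pos: [0.4615, 0.3214, 0.1325]
tcp_rot: [0.699, 0.106, 0.699, -0.106]
force: [-0.5, 0.4, -0.3]
finger_gap: 0.0855
```

```bash
python3 - <<'E'
from h import *
c=snap('wrist','w1'); p,R=cur(); print(p)
X=cloud(c)
from scipy.optimize import least_squares
m=(X[...,2]>.046)&(X[...,2]<.057)&(np.hypot(X[...,0]-.463,X[...,1]-.317)<.035)
P=X[m]; print(len(P),cv2.minEnclosingCircle(P[:,:2].astype(np.float32)),P.min(0),P.max(0))
print(proj(c,[.4634,.3168,.052]))
v,u=np.nonzero(m);print(u.min(),u.max(),v.min(),v.max())
E
```

```text
[0.46141343 0.32135566 0.13251543]
1158 ((0.4642482101917267, 0.3173014223575592), 0.02106516994535923) [0.44347309 0.29694301 0.04601595] [0.48478544 0.33812061 0.05384433]
[np.float64(316.8280219595272), np.float64(247.8115332566791)]
286 351 215 279
```

View pics/w1.png

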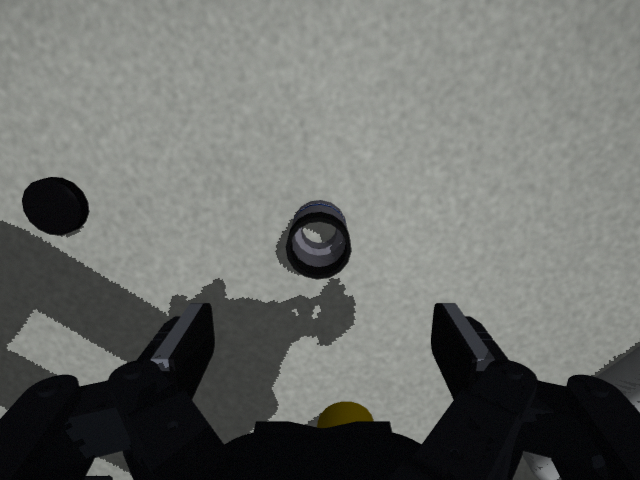

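Emit:
{"api": "drive_tool", "payload": {
  "commands": "0.1 -0.02 0.02 0 0 0; 0.3 -0.02 0.02 0 0 0; 0.5 -0.02 0.02 0 0 0; 0.65 -0.02 0.02 0 0 0; 0.75 -0.02 0.02 0 0 0; 0.8 -0.02 0.02 0 0 0; 0.8 -0.02 0.02 0 0 0; 0.8 -0.02 0.02 0 0 0"
}}

```text
time: 2.5
tool_pos: [0.4652, 0.3168, 0.0133]
tcp_rot: [0.699, 0.107, 0.699, -0.106]
force: [0.4, -1.0, 0.5]
finger_gap: 0.0858
```

```bash
python3 - <<'E'
from h import *
c=snap('wrist','w2'); p,R=cur(); print(p); print(cmd([.4638,.317,.012],frame([0,0,-1],(.3,.954,0))))
E
```

```text
[0.46556334 0.31691133 0.01365942]
(array([ 0.011, -0.003, -0.011]), array([ 0.001,  0.001, -0.001]))
```

View pics/w2.png

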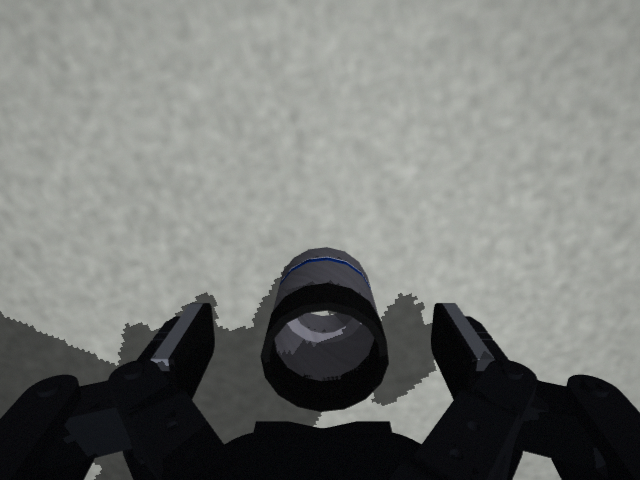

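The sleeve is centred between the jaws: its rim centre is at column 325 and the jaw middle is at about 323. Closing on it now.

Emit:
{"api": "drive_tool", "payload": {
  "commands": "0.01 0 -0.01 0 0 0; 0.01 0 -0.01 0 0 0; 0.01 0 -0.01 0 0 0; 0.01 0 -0.01 0 0 0; 0.01 0 -0.01 0 0 0; 0.01 0 -0.01 0 0 0; 0.01 0 -0.01 0 0 0; 0.01 0 -0.01 0 0 0; 0.01 0 -0.01 0 0 0; 0.01 0 -0.01 0 0 0",
  "fingers": 30,
  "grip_force": 60
}}

```text
time: 3.55
tool_pos: [0.4637, 0.317, 0.0115]
tcp_rot: [0.699, 0.107, 0.699, -0.106]
force: [-0.1, -0.7, 5.5]
finger_gap: 0.0399
```

```bash
python3 - <<'E'
from h import *
c=snap('wrist','w3'); p,R=cur(); print(p,R.as_matrix().round(3)); print(arm.sense()['force'])
E
```

```text
[0.46367893 0.31701181 0.01153116] [[ 0.001  0.298  0.955]
 [ 0.001  0.955 -0.298]
 [-1.     0.001  0.001]]
[-0.13475654 -0.40892679  5.98006713]
```

View pics/w3.png

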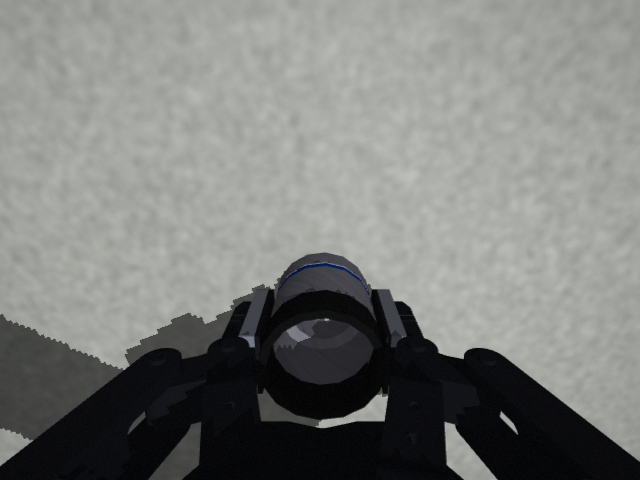

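Emit:
{"api": "drive_tool", "payload": {
  "commands": "-0.05 0 0 0 0 0; -0.2 0 0 0 0 0; -0.4 0 0 0 0 0; -0.7 0 0 0 0 0; -1 0 0 0 0 0; -1 0 0 0 0 0; -1 0 0 0 0 0"
}}

```text
time: 4.3
tool_pos: [0.464, 0.3172, 0.1624]
tcp_rot: [0.7, 0.107, 0.698, -0.106]
force: [0.1, -0.0, -3.0]
finger_gap: 0.04
```

```bash
python3 - <<'E'
from h import *
tip=np.array([.605,-.0026,.177]); d=np.array([-.547,.172,.819]); d/=np.linalg.norm(d)
Rt=frame(-d,(.298,.955,0))
print(arm.sense()['force'],cmd(tip+.0915*d,Rt), tip+.0915*d)
E
```

```text
[ 0.14843456 -0.04329662 -2.97430945] (array([-0.599, -1.753,  1.184]), array([-0.   , -0.388, -0.002])) [0.55493834 0.01314151 0.25195522]
```

Emit:
{"api": "drive_tool", "payload": {
  "commands": "-0.1 -0.1 0.06 0 -0.05 0; -0.25 -0.3 0.2 0 -0.1 0; -0.4 -0.55 0.35 0 -0.18 0; -0.5 -0.8 0.5 0 -0.26 0; -0.6 -1 0.65 0 -0.33 0; -0.6 -1 0.65 0 -0.388 0; -0.6 -1 0.65 0 -0.388 0; -0.6 -1 0.65 0 -0.388 0"
}}

```text
time: 5.1
tool_pos: [0.5101, 0.1447, 0.2483]
tcp_rot: [0.875, 0.069, 0.459, -0.133]
force: [-0.0, -0.7, -1.1]
finger_gap: 0.0401
```

```bash
python3 - <<'E'
from h import *
tip=np.array([.605,-.0026,.177]); d=np.array([-.547,.172,.819]); d/=np.linalg.norm(d)
Rt=frame(-d,(.298,.955,0))
print(arm.sense()['force'],cmd(tip+.0915*d,Rt), tip+.0915*d)
E
```

```text
[-0.0079332  -0.72855908 -1.06235167] (array([ 0.291, -0.749,  0.462]), array([ 0.001, -0.004, -0.   ])) [0.55493834 0.01314151 0.25195522]
```

Emit:
{"api": "drive_tool", "payload": {
  "commands": "0.05 -0.15 0.1 0 0 0; 0.12 -0.35 0.2 0 0 0; 0.2 -0.55 0.35 0 0 0; 0.27 -0.7 0.43 0 0 0; 0.29 -0.75 0.46 0 0 0; 0.29 -0.75 0.46 0 -0.003 0; 0.29 -0.75 0.46 0 -0.003 0; 0.29 -0.75 0.46 0 -0.003 0"
}}

```text
time: 5.9
tool_pos: [0.5556, 0.0141, 0.2543]
tcp_rot: [0.877, 0.069, 0.456, -0.133]
force: [-0.5, -0.7, -2.4]
finger_gap: 0.04
```

```bash
python3 - <<'E'
from h import *
c=snap('wrist','w4'); snap('side','s4'); snap('top','t4'); p,R=cur(); print(p,R.as_matrix().round(4)); print(arm.sense()['force'])
s=load('s4'); b=s['img'][140:260,320:440,::-1]
cv2.imwrite('pics/s4c.png',cv2.resize(np.ascontiguousarray(b),(600,600),interpolation=cv2.INTER_CUBIC))
E
```

```text
[0.55565951 0.01399572 0.25456035] [[ 5.502e-01  2.963e-01  7.807e-01]
 [-1.706e-01  9.551e-01 -2.422e-01]
 [-8.174e-01  1.000e-04  5.760e-01]]
[-0.67066209  0.4864098  -1.33100733]
```

View pics/w4.png

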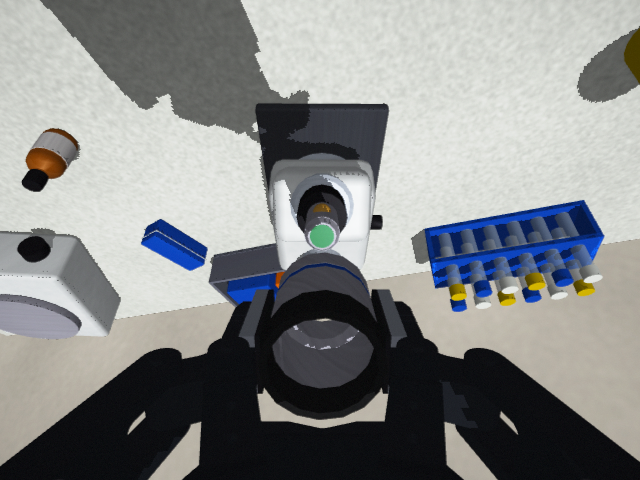

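View pics/s4c.png

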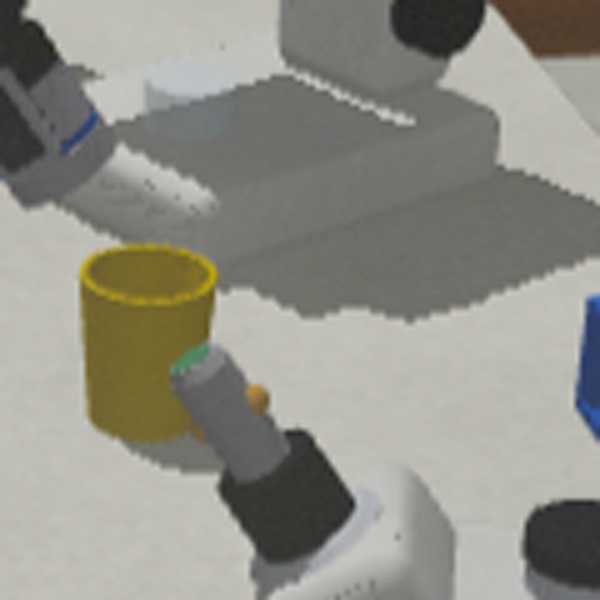

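View pics/t4.png

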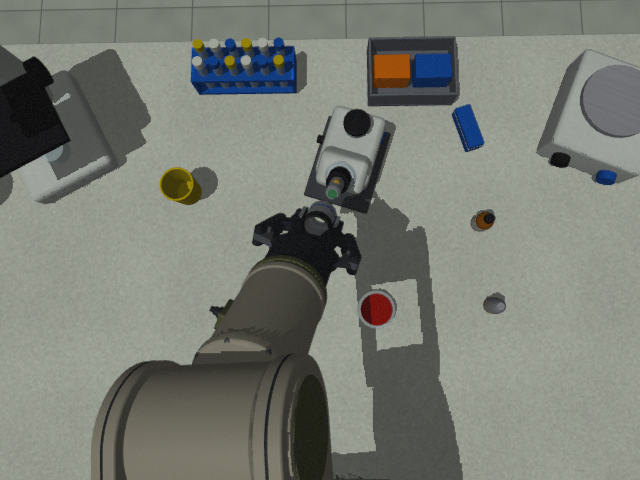

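```bash
cat >> h.py <<'E'
def ring(c,o,R,zz,r,n=40):
    a=np.linspace(0,2*np.pi,n); pts=o+zz*R[:,2]+r*(np.cos(a)[:,None]*R[:,0]+np.sin(a)[:,None]*R[:,1]); return np.array([proj(c,p) for p in pts])
def overlay(c,box,size,rings):
    v0,v1,u0,u1=box; k=size/(u1-u0); im=cv2.resize(np.ascontiguousarray(c['img'][v0:v1,u0:u1,::-1]),None,fx=k,fy=k,interpolation=cv2.INTER_CUBIC)
    for o,R,z,r,col in rings:
        q=(ring(c,o,R,z,r)-[u0,v0]+.5)*k; cv2.polylines(im,[np.round(q*8).astype(np.int32)],True,col,1,cv2.LINE_AA,3)
    return im
def Rz(d):
    d=d/np.linalg.norm(d); y=np.cross([0,0,1],-d); y=y/np.linalg.norm(y); y=np.cross(d,np.cross(y,d)); return np.c_[np.cross(y,d),y,d]
E
python3 - <<'E'
from h import *
tip=np.array([.605,-.0026,.177]); d=np.array([-.547,.172,.819]); d/=np.linalg.norm(d)
B=Rz(d); sh=tip-.048*d
p,R=cur(); T=R.as_matrix(); dm=-T[:,0]; m=p+.0115*T[:,0]; Bs=Rz(dm)
rg=[(sh,B,.048,.0095,(0,0,255)),(sh,B,.043,.012,(0,255,255)),(sh,B,0,.012,(255,255,0)),(sh,B,0,.02,(255,0,255)),(m,Bs,0,.0205,(0,255,0)),(m,Bs,.052,.0205,(0,255,0)),(m,Bs,.052,.018,(0,255,0))]
w,s,t=load('w4'),load('s4'),load('t4')
cv2.imwrite('pics/o4w.png',overlay(w,(170,420,220,420),640,rg)[:600]); cv2.imwrite('pics/o4s.png',overlay(s,(140,260,310,430),600,rg)); cv2.imwrite('pics/o4t.png',overlay(t,(160,240,290,370),600,rg))
E
```

```text
(no output)
```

View pics/o4w.png

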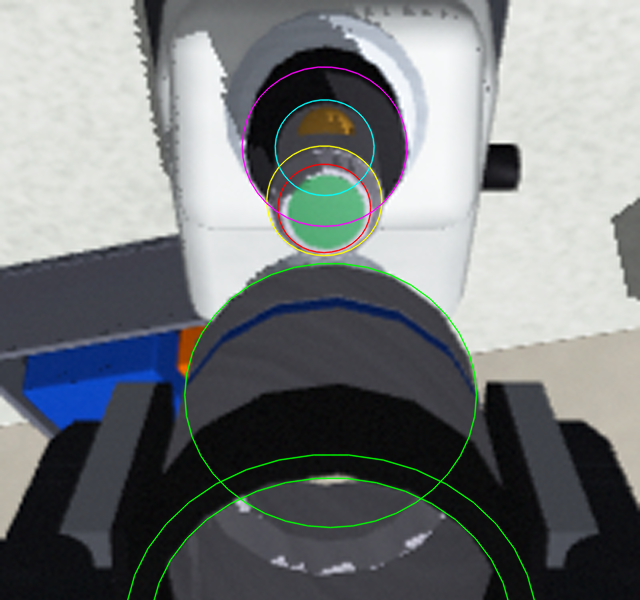

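View pics/o4s.png

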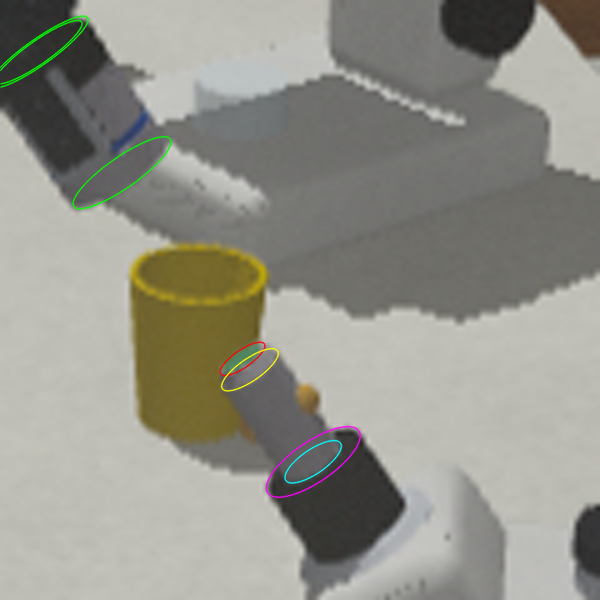

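View pics/o4t.png

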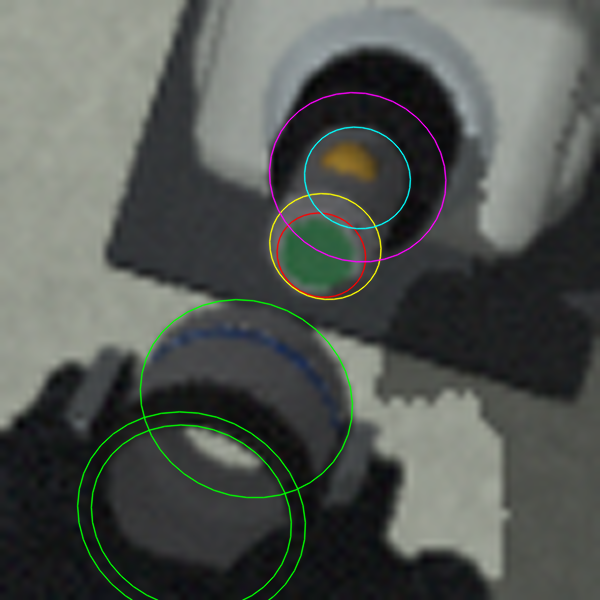

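```bash
cat > fit.py <<'E'
from h import *
from scipy.optimize import least_squares
tip=np.array([.605,-.0026,.177]); d=np.array([-.547,.172,.819]); d/=np.linalg.norm(d)
def resid(p,X,full=False):
    o=p[:3]; th,ps=p[3],p[4]; dd=np.array([-np.sin(th)*np.cos(ps),-np.sin(th)*np.sin(ps),np.cos(th)])
    q=X-o; z=q@dd; r=np.linalg.norm(q-z[:,None]*dd,axis=1)
    # signed distance to solid (rod r12 to z48, r20 below 0, to -30)
    def cyl(r,z,R,a,b):
        dr=r-R; dz=np.maximum(a-z,z-b); return np.where((dr<0)&(dz<0),np.maximum(dr,dz),np.hypot(np.maximum(dr,0),np.maximum(dz,0)))
    D=np.minimum(cyl(r,z,.012,-.01,.043),cyl(r,z,.02,-.03,0))
    D=np.minimum(D,cyl(r,z,.0095,.03,.048))
    return D
def fit(f,boxes):
    X=[]
    for n in f:
        c=load(n); x=cloud(c).reshape(-1,3); 
        X.append(x)
    X=np.concatenate(X); p=np.r_[tip-.048*d,np.radians(35),np.arctan2(-d[1],-d[0])]
    p[4]=np.arctan2(.172*-1,.547) if 0 else np.arctan2(-d[1],-d[0])
    for k in range(6):
        dd=np.array([-np.sin(p[3])*np.cos(p[4]),-np.sin(p[3])*np.sin(p[4]),np.cos(p[3])])
        q=X-p[:3]; z=q@dd; r=np.linalg.norm(q-z[:,None]*dd,axis=1)
        m=(np.abs(resid(p,X))<.006)&(z>-.025)&(z<.053)&~((abs(z-.023)<.008)&(r>.0125))
        g=least_squares(resid,p,args=(X[m],),loss='soft_l1',f_scale=.0015); p=g.x
    dd=np.array([-np.sin(p[3])*np.cos(p[4]),-np.sin(p[3])*np.sin(p[4]),np.cos(p[3])])
    print(f,m.sum(),'sh',p[:3].round(4),'lean',np.degrees(p[3]).round(1),'yaw',np.degrees(p[4]).round(1),'tip',(p[:3]+.048*dd).round(4),'std',g.fun.std().round(4))
    return p
if __name__=='__main__':
    print(tip-.048*d,np.degrees(np.arctan2(-d[1],-d[0])))
    for f in (['w4'],['s4'],['t4'],['s0'] if 0 else ['side0'],['top0'],['w4','s4','t4']): fit(f,0)
E
sed -i 's/p\[4\]=np.arctan2(.172\*-1.*$/p[4]=np.arctan2(-d[1],-d[0])/' fit.py
python3 fit.py
```

```text
[ 0.63126186 -0.01085784  0.13767923] -17.455359138563562
['w4'] 2385 sh [ 0.6325 -0.0106  0.1382] lean 35.6 yaw -17.5 tip [ 0.6059 -0.0022  0.1772] std 0.0006
['s4'] 668 sh [ 0.6309 -0.0112  0.1374] lean 34.6 yaw -16.9 tip [ 0.6049 -0.0033  0.1769] std 0.0014
['t4'] 574 sh [ 0.6315 -0.0103  0.1379] lean 34.5 yaw -17.0 tip [ 0.6055 -0.0023  0.1774] std 0.0009
['side0'] 665 sh [ 0.6311 -0.0113  0.1372] lean 35.0 yaw -16.8 tip [ 0.6047 -0.0033  0.1765] std 0.0014
['top0'] 572 sh [ 0.6316 -0.0103  0.1378] lean 34.8 yaw -17.2 tip [ 0.6054 -0.0022  0.1772] std 0.0009
['w4', 's4', 't4'] 3617 sh [ 0.632  -0.0108  0.1379] lean 35.1 yaw -17.6 tip [ 0.6057 -0.0024  0.1772] std 0.0009
```

```bash
cat > fits.py <<'E'
from h import *
from scipy.optimize import least_squares
def fs(n,mo,T):
    c=load(n); X=cloud(c).reshape(-1,3); 
    L=(X-mo)@T  # tool coords rel mouth; x negative=towards rubber
    def par(p,L):  # p: y0,z0, slopes
        a=np.array([-1,p[2],p[3]]);a/=np.linalg.norm(a)
        q=L-[p[4],p[0],p[1]]; z=q@a; r=np.linalg.norm(q-z[:,None]*a,axis=1); return z,r
    p=np.zeros(5)
    for k in range(5):
        z,r=par(p,L); m=(abs(r-.0205)<.004)&(z>.001)&(z<.05)&(abs(L[:,1])<.0185)
        def f(p):
            z,r=par(p,L[m]); return np.r_[r-.0205,p[4]*100]
        g=least_squares(f,p,loss='soft_l1',f_scale=.001); p=g.x
    z,r=par(p,L); e=(r<.0215)&(r>.014)&(z>-.004)&(z<.056)
    print(n,m.sum(),'y,z mm',(p[:2]*1e3).round(2),'slope deg',np.degrees(p[2:4]).round(2),'std',g.fun.std().round(5),'z of ext pts pct',np.percentile(z[e],[1,5,95,99]).round(4))
if __name__=='__main__':
    p,R=cur();T=R.as_matrix(); 
    for n in ['w4','s4','t4']: fs(n,p+.0115*T[:,0],T)
E
python3 fits.py
```

```text
w4 11935 y,z mm [-0.05 -0.38] slope deg [-0.03 -2.33] std 0.00078 z of ext pts pct [0.0027 0.011  0.0517 0.0525]
s4 301 y,z mm [ 0.91 -1.06] slope deg [-4.59 -0.37] std 0.0013 z of ext pts pct [0.0006 0.0025 0.05   0.0515]
t4 605 y,z mm [-0.56 -0.22] slope deg [-0.8   0.34] std 0.001 z of ext pts pct [0.0011 0.0047 0.0517 0.0529]
```

```bash
python3 - <<'E'
from fits import *
T=frame([0,0,-1],(.298,.955,0)).as_matrix()
fs('w3',np.array([.4637,.317,.0000]),T); 
tip=np.array([.6056,-.0024,.1772]); a=np.radians(35);y=np.radians(-17.3); d=np.array([-np.sin(a)*np.cos(y),-np.sin(a)*np.sin(y),np.cos(a)])
Rt=frame(-d,(.298,.955,0)); p,R=cur()
for h in (.015,.002,-.012):
  print(h,cmd(tip+(.0115+h)*d,Rt))
E
```

```text
w3 11790 y,z mm [-0.23 -0.15] slope deg [-0.17 -2.13] std 0.00086 z of ext pts pct [-0.      0.0041  0.0523  0.053 ]
0.015 (array([ 0.447, -0.006, -0.01 ]), array([ 0.001,  0.002, -0.   ]))
0.002 (array([ 0.533, -0.006, -0.01 ]), array([ 0.001,  0.002, -0.   ]))
-0.012 (array([ 0.627, -0.006, -0.011]), array([ 0.001,  0.002, -0.   ]))
```

Emit:
{"api": "drive_tool", "payload": {
  "commands": "0.08 0 -0.01 0 0.002 0; 0.2 -0.006 -0.01 0 0.002 0; 0.32 -0.006 -0.01 0 0.002 0; 0.4 -0.006 -0.01 0 0.002 0; 0.44 -0.006 -0.01 0 0.002 0; 0.44 -0.006 -0.01 0 0.002 0; 0.44 -0.006 -0.01 0 0.002 0; 0.44 -0.006 -0.01 0 0.002 0"
}}

```text
time: 6.85
tool_pos: [0.5909, 0.0012, 0.2007]
tcp_rot: [0.877, 0.07, 0.456, -0.134]
force: [-0.2, 0.2, -2.1]
finger_gap: 0.0403
```

```bash
cat > st.py <<'E'
from h import *
tip=np.array([.6056,-.0024,.1772]); a=np.radians(35);y=np.radians(-17.3); d=np.array([-np.sin(a)*np.cos(y),-np.sin(a)*np.sin(y),np.cos(a)])
Rt=frame(-d,(.298,.955,0)); B=Rt.as_matrix(); sh=tip-.048*d
def stt():
    p,R=cur(); s=arm.sense(); T=R.as_matrix(); m=p+.0115*T[:,0]
    print('t',s['time'],'mouth in tube: tool axes x(in),y,z mm',((m-sh)@B*1e3*[-1,1,1]).round(2),'ang',np.degrees((Rt.inv()*R).as_rotvec()).round(2),'F tool',R.inv().apply(s['force']).round(2),'Tq',R.inv().apply(s['ft_torque']).round(2))
    return p,R
if __name__=='__main__':
    p,R=stt(); print('to h15,-12:',cmd(tip+.0265*d,Rt),cmd(tip-.0005*d,Rt))
E
python3 st.py; python3 - <<'E'
from st import *
import fit
w=snap('wrist','w5'); s=snap('side','s5')
p,R=cur(); T=R.as_matrix(); m=p+.0115*T[:,0]; Bs=Rz(-T[:,0]); Bt=Rz(d)
rg=[(sh,Bt,.048,.0095,(0,0,255)),(sh,Bt,.043,.012,(0,255,255)),(sh,Bt,0,.02,(255,0,255)),(m,Bs,0,.0205,(0,255,0)),(m,Bs,.052,.0205,(0,255,0))]
cv2.imwrite('pics/o5w.png',overlay(w,(170,420,220,420),640,rg)[:600]); cv2.imwrite('pics/o5s.png',overlay(s,(160,260,320,420),600,rg))
E
```

```text
t 6.85 mouth in tube: tool axes x(in),y,z mm [64.43 -0.95  1.17] ang [ 0.01 -0.08  0.  ] F tool [ 1.58  0.19 -1.38] Tq [ 0.06  0.41 -0.03]
to h15,-12: (array([ 0.009,  0.006, -0.008]), array([-0.   ,  0.001, -0.   ])) (array([ 0.189,  0.006, -0.008]), array([-0.   ,  0.001, -0.   ]))
```

View pics/o5w.png

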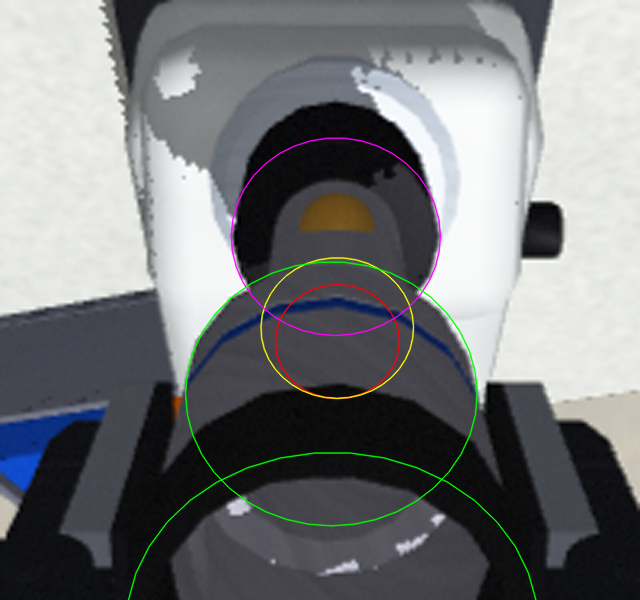

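View pics/o5s.png

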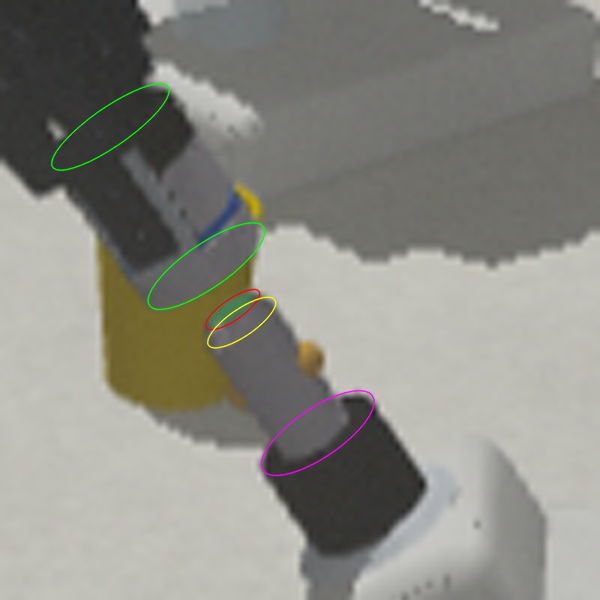

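Emit:
{"api": "drive_tool", "payload": {
  "commands": "0.02 0.006 -0.008 0 0.001 0; 0.04 0.006 -0.008 0 0.001 0; 0.06 0.006 -0.008 0 0.001 0; 0.07 0.006 -0.008 0 0.001 0; 0.07 0.006 -0.008 0 0.001 0; 0.07 0.006 -0.008 0 0.001 0"
}}

```text
time: 7.55
tool_pos: [0.5957, 0.0003, 0.1904]
tcp_rot: [0.876, 0.07, 0.457, -0.134]
force: [-0.2, 0.8, -1.3]
finger_gap: 0.0399
```

```bash
python3 st.py
```

```text
t 7.55 mouth in tube: tool axes x(in),y,z mm [53.2  -0.38 -0.85] ang [ 0.01  0.09 -0.03] F tool [ 0.81  0.73 -1.05] Tq [-0.03  0.39  0.01]
to h15,-12: (array([-0.065,  0.002,  0.005]), array([-0.   , -0.001,  0.   ])) (array([0.115, 0.003, 0.006]), array([-0.   , -0.001,  0.   ]))
```

Emit:
{"api": "drive_tool", "payload": {
  "commands": "0.01 0.002 0.004 0 0 0; 0.02 0.002 0.004 0 0 0; 0.03 0.002 0.004 0 0 0; 0.04 0.002 0.004 0 0 0; 0.05 0.002 0.004 0 0 0; 0.06 0.002 0.004 0 0 0; 0.06 0.002 0.004 0 0 0"
}}

```text
time: 8.25
tool_pos: [0.6011, -0.0011, 0.1831]
tcp_rot: [0.876, 0.07, 0.457, -0.134]
force: [0.3, -0.0, -1.2]
finger_gap: 0.04
```

```bash
python3 st.py
```

```text
t 8.25 mouth in tube: tool axes x(in),y,z mm [44.04 -0.07 -0.46] ang [ 0.    0.11 -0.03] F tool [ 1.18  0.07 -0.41] Tq [ 0.02  0.44 -0.03]
to h15,-12: (array([-0.126,  0.   ,  0.003]), array([-0.   , -0.001,  0.   ])) (array([0.054, 0.   , 0.003]), array([-0.   , -0.001,  0.   ]))
```

No contact yet, with the mouth about 44 mm from the shoulder. Advancing to about 36 mm.

Emit:
{"api": "drive_tool", "payload": {
  "commands": "0.01 0 0.002 0 0 0; 0.02 0 0.002 0 0 0; 0.03 0 0.002 0 0 0; 0.04 0 0.002 0 0 0; 0.05 0 0.002 0 0 0; 0.05 0 0.002 0 0 0"
}}

```text
time: 8.85
tool_pos: [0.6055, -0.0024, 0.1772]
tcp_rot: [0.876, 0.07, 0.457, -0.134]
force: [-0.7, -0.2, -1.8]
finger_gap: 0.0402
```

```bash
python3 st.py; python3 - <<'E'
from st import *
w=snap('wrist','w6'); s=snap('side','s6')
Bt=Rz(d)
rg=[(sh,Bt,0,.02,(255,0,255))]
cv2.imwrite('pics/o6.png',np.hstack([overlay(w,(200,400,240,440),400,rg),overlay(s,(160,260,320,420),400,rg)]))
E
```

```text
t 8.85 mouth in tube: tool axes x(in),y,z mm [36.56 -0.08 -0.11] ang [ 0.01  0.1  -0.03] F tool [ 1.17 -0.42 -1.5 ] Tq [-0.02  0.43 -0.02]
to h15,-12: (array([-0.176,  0.   ,  0.   ]), array([-0.   , -0.001,  0.   ])) (array([0.004, 0.   , 0.001]), array([-0.   , -0.001,  0.   ]))
```

View pics/o6.png

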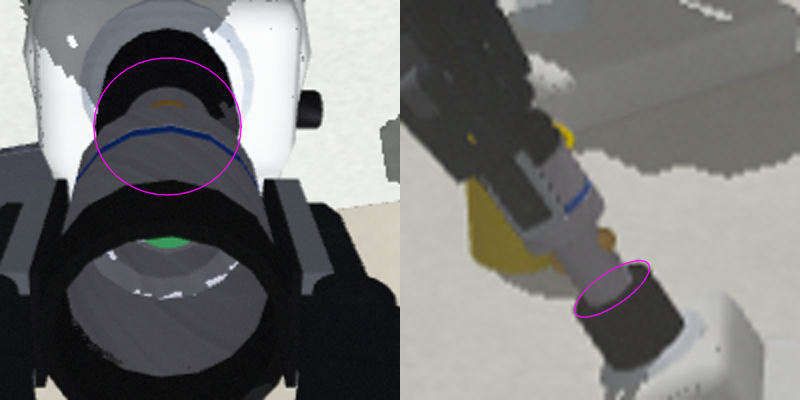

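The green tip is visible inside the bore at (165,242), so the sleeve is threaded above the balls and there's no load. Now pushing slowly onto the balls.

Emit:
{"api": "drive_tool", "payload": {
  "commands": "0.01 0 0 0 0 0; 0.02 0 0 0 0 0; 0.03 0 0 0 0 0; 0.04 0 0 0 0 0; 0.05 0 0 0 0 0; 0.055 0 0 0 0 0; 0.06 0 0 0 0 0; 0.06 0 0 0 0 0"
}}

```text
time: 9.75
tool_pos: [0.6105, -0.0039, 0.1703]
tcp_rot: [0.877, 0.07, 0.457, -0.134]
force: [-2.5, -0.0, 0.6]
finger_gap: 0.0401
```

```bash
python3 st.py
```

```text
t 9.75 mouth in tube: tool axes x(in),y,z mm [27.91  0.04  0.25] ang [ 0.01  0.07 -0.02] F tool [-1.86 -0.79 -1.61] Tq [ 0.01  0.54 -0.04]
to h15,-12: (array([-0.234, -0.   , -0.002]), array([-0.   , -0.001,  0.   ])) (array([-0.054, -0.   , -0.002]), array([-0.   , -0.001,  0.   ]))
```

Emit:
{"api": "drive_tool", "payload": {
  "commands": "0.006 0 -0.001 0 0 0; 0.012 0 -0.001 0 0 0; 0.018 0 -0.001 0 0 0; 0.024 0 -0.001 0 0 0; 0.03 0 -0.001 0 0 0; 0.03 0 -0.001 0 0 0"
}}

```text
time: 10.35
tool_pos: [0.6128, -0.0046, 0.1662]
tcp_rot: [0.877, 0.07, 0.457, -0.134]
force: [-0.4, 2.4, -0.9]
finger_gap: 0.04
```

```bash
python3 st.py
```

```text
t 10.35 mouth in tube: tool axes x(in),y,z mm [23.19  0.05 -0.16] ang [ 0.    0.08 -0.02] F tool [ 0.1   2.21 -1.42] Tq [-0.08  0.6   0.39]
to h15,-12: (array([-0.265, -0.   ,  0.001]), array([-0.   , -0.001,  0.   ])) (array([-0.085, -0.   ,  0.001]), array([-0.   , -0.001,  0.   ]))
```

Emit:
{"api": "drive_tool", "payload": {
  "commands": "0.01 0 0 0 0 0; 0.02 0 0 0 0 0; 0.03 0 0 0 0 0; 0.04 0 0 0 0 0; 0.05 0 0 0 0 0; 0.06 0 0 0 0 0; 0.07 0 0 0 0 0; 0.07 0 0 0 0 0"
}}

```text
time: 11.15
tool_pos: [0.6186, -0.0064, 0.1575]
tcp_rot: [0.877, 0.07, 0.457, -0.134]
force: [0.1, 0.2, -1.3]
finger_gap: 0.0403
```

```bash
python3 st.py; python3 - <<'E'
from st import *
w=snap('wrist','w7'); s=snap('side','s7')
p,R=cur(); T=R.as_matrix(); m=p+.0115*T[:,0]; Bs=Rz(-T[:,0]);Bt=Rz(d)
rg=[(sh,Bt,0,.02,(255,0,255)),(m,Bs,.0,.0205,(0,255,0))]
cv2.imwrite('pics/o7.png',np.hstack([overlay(w,(200,400,240,440),400,rg),overlay(s,(160,260,320,420),400,rg)]))
import fits; fits.fs('w7',m,T)
E
```

```text
t 11.15 mouth in tube: tool axes x(in),y,z mm [ 1.257e+01  1.000e-02 -2.200e-01] ang [ 0.01  0.09 -0.02] F tool [ 1.13  0.18 -0.73] Tq [-0.05  0.45  0.04]
to h15,-12: (array([-0.336, -0.   ,  0.001]), array([-0.   , -0.001,  0.   ])) (array([-0.156, -0.   ,  0.001]), array([-0.   , -0.001,  0.   ]))
w7 11197 y,z mm [-0.11  0.69] slope deg [-0.18 -3.49] std 0.00085 z of ext pts pct [0.0031 0.0111 0.052  0.0527]
```

View pics/o7.png

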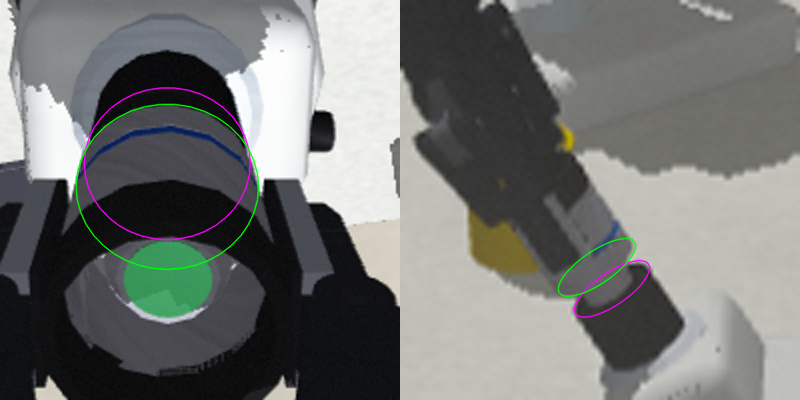

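Emit:
{"api": "drive_tool", "payload": {
  "commands": "0.01 0 0.001 0 0 0; 0.02 0 0.001 0 0 0; 0.03 0 0.001 0 0 0; 0.04 0 0.001 0 0 0; 0.05 0 0.001 0 0 0; 0.06 0 0.001 0 0 0; 0.065 0 0.001 0 0 0; 0.07 0 0.001 0 0 0; 0.07 0 0.001 0 0 0"
}}

```text
time: 12.15
tool_pos: [0.6244, -0.0083, 0.1492]
tcp_rot: [0.877, 0.07, 0.457, -0.134]
force: [0.2, -0.3, -2.4]
finger_gap: 0.04
```

```bash
python3 st.py
```

```text
t 12.15 mouth in tube: tool axes x(in),y,z mm [ 2.29 -0.08  0.07] ang [ 0.01  0.09 -0.03] F tool [ 2.1  -0.27 -1.14] Tq [ 0.04  0.43 -0.02]
to h15,-12: (array([-0.405,  0.   , -0.001]), array([-0.   , -0.001,  0.   ])) (array([-0.225,  0.   , -0.001]), array([-0.   , -0.001,  0.   ]))
```

Now I'll seek the shoulder in 0.5 mm steps.

Emit:
{"api": "drive_tool", "payload": {
  "commands": "0.003 0 0 0 0 0; 0.006 0 0 0 0 0; 0.01 0 0 0 0 0; 0.01 0 0 0 0 0"
}}

```text
time: 12.55
tool_pos: [0.6253, -0.0085, 0.1481]
tcp_rot: [0.877, 0.07, 0.457, -0.134]
force: [0.7, -0.9, -1.9]
finger_gap: 0.0401
```

```bash
python3 st.py
```

```text
t 12.55 mouth in tube: tool axes x(in),y,z mm [0.85 0.01 0.18] ang [ 0.01  0.07 -0.02] F tool [ 2.1  -0.61 -0.32] Tq [0.02 0.43 0.02]
to h15,-12: (array([-0.414, -0.   , -0.002]), array([-0.   , -0.001,  0.   ])) (array([-0.234, -0.   , -0.002]), array([-0.   , -0.001,  0.   ]))
```

Emit:
{"api": "drive_tool", "payload": {
  "commands": "0.003 0 0 0 0 0; 0.006 0 0 0 0 0; 0.009 0 0 0 0 0; 0.012 0 0 0 0 0"
}}

```text
time: 12.95
tool_pos: [0.6257, -0.0086, 0.1476]
tcp_rot: [0.876, 0.07, 0.457, -0.134]
force: [-31.3, 5.5, 23.7]
finger_gap: 0.0404
```

```bash
python3 st.py
```

```text
t 12.95 mouth in tube: tool axes x(in),y,z mm [0.18 0.05 0.27] ang [ 0.01  0.12 -0.05] F tool [-37.49  -4.06 -12.35] Tq [ 0.02  2.22 -0.73]
to h15,-12: (array([-0.419, -0.001, -0.003]), array([-0.   , -0.001,  0.001])) (array([-0.239, -0.001, -0.002]), array([-0.   , -0.001,  0.001]))
```

The shoulder is reached and the axial force is 37 N. I'll back off slightly straight away and check before releasing.

Emit:
{"api": "drive_tool", "payload": {
  "commands": "-0.006 0 0 0 0 0; -0.008 0 0 0 0 0; -0.008 0 0 0 0 0"
}}

```text
time: 13.25
tool_pos: [0.6256, -0.0086, 0.1477]
tcp_rot: [0.877, 0.07, 0.457, -0.134]
force: [-2.9, 0.1, 2.8]
finger_gap: 0.0403
```

```bash
python3 st.py; python3 - <<'E'
from st import *
w=snap('wrist','w8'); s=snap('side','s8'); Bt=Rz(d)
rg=[(sh,Bt,0,.02,(255,0,255))]
cv2.imwrite('pics/o8.png',np.hstack([overlay(w,(200,400,240,440),400,[]),overlay(s,(160,260,320,420),400,rg)]))
E
```

```text
t 13.25 mouth in tube: tool axes x(in),y,z mm [0.31 0.06 0.25] ang [ 0.01  0.06 -0.01] F tool [-3.93 -0.75 -0.73] Tq [-0.01  0.53 -0.02]
to h15,-12: (array([-0.418, -0.001, -0.002]), array([-0.   , -0.001,  0.   ])) (array([-0.238, -0.   , -0.002]), array([-0.   , -0.001,  0.   ]))
```

View pics/o8.png

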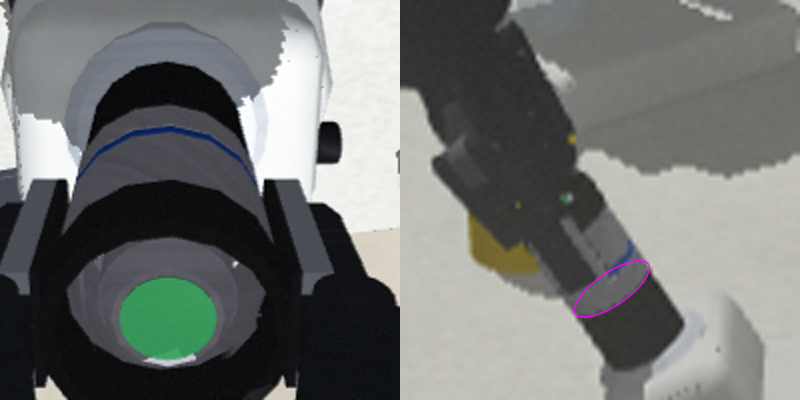

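The sleeve is seated: its steel end is at the shoulder ring, the bore is concentric with the tip and the load is nearly zero. Releasing.

Emit:
{"api": "drive_tool", "payload": {
  "commands": "0 0 0 0 0 0; 0 0 0 0 0 0; 0 0 0 0 0 0; 0 0 0 0 0 0; 0 0 0 0 0 0; 0 0 0 0 0 0; 0 0 0 0 0 0; 0 0 0 0 0 0",
  "fingers": 85
}}

```text
time: 14.15
tool_pos: [0.6255, -0.0086, 0.1475]
tcp_rot: [0.877, 0.07, 0.457, -0.134]
force: [-0.6, -0.0, 0.2]
finger_gap: 0.0848
```

Emit:
{"api": "drive_tool", "payload": {
  "commands": "-0.05 0 0 0 0 0; -0.15 0 0 0 0 0; -0.3 0 0 0 0 0; -0.45 0 0 0 0 0; -0.6 0 0 0 0 0; -0.75 0 0 0 0 0; -0.9 0 0 0 0 0; -0.9 0 0 0 0 0"
}}

```text
time: 14.95
tool_pos: [0.5524, 0.015, 0.2628]
tcp_rot: [0.878, 0.07, 0.454, -0.133]
force: [0.6, -1.1, 1.4]
finger_gap: 0.0849
```

```bash
python3 - <<'E'
from st import *
w=snap('wrist','w9'); s=snap('side','s9'); t=snap('top','t9'); stt()
Bt=Rz(d)
rg=[(sh,Bt,0,.0205,(255,0,255)),(sh,Bt,.052,.0205,(0,255,0))]
cv2.imwrite('pics/o9.png',np.hstack([overlay(w,(150,350,220,420),400,rg),overlay(s,(160,260,320,420),400,rg)]))
import fits
for n in ['w9','s9','t9']: fits.fs(n,sh,B)
import numpy as np
a=cv2.absdiff(load('side0')['img'],s['img']).max(2); print((a[280:,200:460]>40).sum())
E
```

```text
t 15.1 mouth in tube: tool axes x(in),y,z mm [ 1.3485e+02  3.0000e-02 -8.0000e-02] ang [-0.    0.09 -0.02] F tool [ 0.78  0.66 -0.42] Tq [-0.04  0.23  0.02]
w9 1441 y,z mm [0.22 0.03] slope deg [-0.32 -3.9 ] std 0.00101 z of ext pts pct [0.0037 0.0119 0.053  0.0537]
s9 345 y,z mm [ 0.86 -2.02] slope deg [-4.09  0.85] std 0.00135 z of ext pts pct [-0.0031  0.0003  0.0518  0.053 ]
t9 407 y,z mm [-0.07 -1.88] slope deg [-1.17  2.83] std 0.00095 z of ext pts pct [-0.0032  0.0021  0.0531  0.0542]
6355
```

View pics/o9.png

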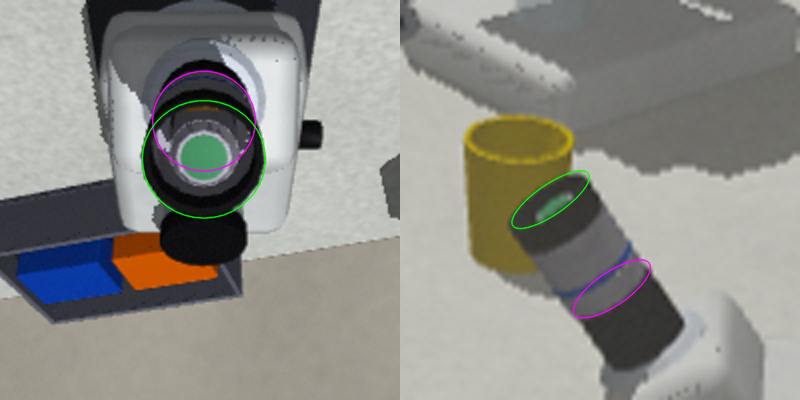

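View pics/s9.png

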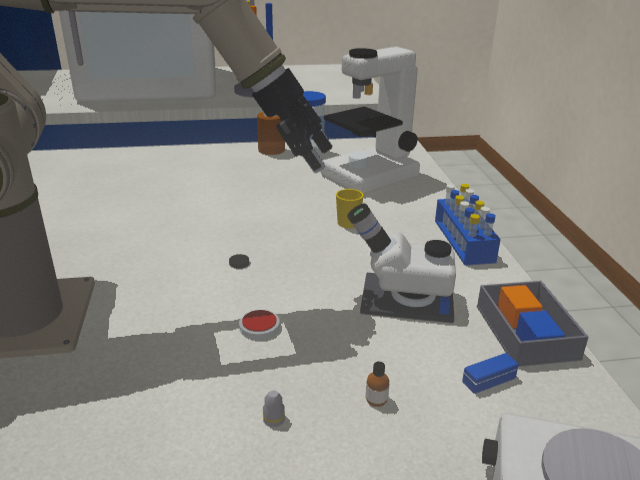

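```bash
python3 - <<'E'
from h import *
print(arm.close_job(), arm.sense()['time'])
E
```

```text
the job is handed in; nothing more can be done
the job is handed in; nothing more can be done
```

The sleeve is on the viewing tube, steel end first and against the black shoulder. I let go, backed the gripper well clear, and handed the job in at about 15 s. No verdict was reported.

**Insertion:** I gripped the sleeve upright, tilted it to the rod's 35° lean and threaded it on with almost no force. It passed the balls easily: the readings after each move stayed within a few newtons, though short peaks in between would not show. At the shoulder the wrist force reached about 37 N for a moment, more than I intended but under the 60 N limit. I backed off to about 4 N before opening the fingers.

**Last checks:**
- **Position:** at contact, the arm's position put the steel end about 0.3 mm from the shoulder. In the final side and wrist pictures the sleeve matches the expected fully-home outline, with no visible gap.
- **Centring:** at contact the arm's position put the sleeve within about 0.3 mm of the rod's centre line. The camera fits after release put the steel end up to about 2 mm off it.
- **Tilt:** the camera fits disagreed. The wrist and top views gave about 2° in opposite directions after allowing for camera bias. The side view gave about 4°, but it had shown the same while the sleeve was held straight. I took the true tilt to be within the 0.1 rad (5.7°) limit.
- **Balls:** they are hidden inside the sleeve, so I inferred that they sprang out from how far down it sits.
- **Bystanders:** the final side picture shows them where they stood. An automatic picture comparison there flagged many changed pixels, which I put down to the arm's shadow.

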